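# Change over the cells in the bench charger

## Task

Change over the AA cells in the bench charger: first flip its toggle switch off (bat leaning to the front, toward you), then move the charged cells from its bays into the red carton, and load every flat cell from the divided bin, one to a bay, lying fully down with its flat minus end toward the coil spring and its copper-coloured plus end toward the back. Only when all are in, flip the switch on again (bat leaning to the back), and leave the mug and the tape measure where they are.

Things in the scene. Friction and masses are not known exactly. Their poses are not given: they have to be found in the camera images.
- bench_charger: fixed white bench charger, 106 (x) x 244 (y) x 46 mm: four open bays in a row, 45 mm apart, and a grey switch block (y 75 to 122 mm, 46 mm high) at its +y end. Origin: centre of its underside; x to its back, y to its left. Bay deck 26 mm high. A wall in front of the bays carries the coil springs (minus), one behind the brass contacts (plus): 56 mm apart, 9 mm thick, 16 mm above the deck.
- power_switch (a joint): metal toggle bat hinged about the charger's y axis at switch_pivot, 36 mm long, 6 to 10 mm thick. Value = lean in rad: +0.42 (stop) leans to the charger's back (+x) = on, side of the black bar; -0.42 (stop) leans to its front (-x) = off, side of the black ring. Pushed past upright it falls over to the other stop. A push 16 mm above the pivot takes under 4 N.
- switch_pivot (a point): pivot of the toggle bat, on top of the switch block, 47 mm above the charger's underside; axes as the charger's.
- divided_bin: fixed open grey bin, 128 (x) x 152 (y) x 40 mm, 2 x 2 compartments, each 58 (x) x 70 (y) mm, walls 4 mm. Origin: centre of its underside. Floor of the compartments 12 mm high, their middles at x = +-31, y = +-37 mm. A cell lies along x in the middle, between ribs 9 mm high (crests 13 mm to either side, only farther than 19 mm from the middle in x).
- red_carton: loose open carton tray, 87 (x) x 122 (y) x 32 mm outside, 60 g, walls 2 mm, floor 2 mm. Origin: centre of its underside.
- tape_measure: bystander: pocket tape measure, 33 x 71 x 62 mm, loose; origin centre of its underside
- mug: bystander: mug, 92 x 123 x 95 mm, loose; origin centre of its underside
- bay_1 (a point): bay 1 of the charger (1 is at its right, -y, end; 4 beside the switch block): where the middle of a seated cell lies, 7 mm above the deck; axes as the charger's, x from spring (minus) to brass contact (plus). Farther than 19 mm from here in x, 45-degree ribs (9 mm high, crests 13 mm to either side) centre the cell; between them the deck is clear for fingers.
- bay_2 (a point): bay 2 of the charger (1 is at its right, -y, end; 4 beside the switch block): where the middle of a seated cell lies, 7 mm above the deck; axes as the charger's, x from spring (minus) to brass contact (plus). Farther than 19 mm from here in x, 45-degree ribs (9 mm high, crests 13 mm to either side) centre the cell; between them the deck is clear for fingers.
- bay_3 (a point): bay 3 of the charger (1 is at its right, -y, end; 4 beside the switch block): where the middle of a seated cell lies, 7 mm above the deck; axes as the charger's, x from spring (minus) to brass contact (plus). Farther than 19 mm from here in x, 45-degree ribs (9 mm high, crests 13 mm to either side) centre the cell; between them the deck is clear for fingers.
- bay_4 (a point): bay 4 of the charger (1 is at its right, -y, end; 4 beside the switch block): where the middle of a seated cell lies, 7 mm above the deck; axes as the charger's, x from spring (minus) to brass contact (plus). Farther than 19 mm from here in x, 45-degree ribs (9 mm high, crests 13 mm to either side) centre the cell; between them the deck is clear for fingers.
- charged_1_mid (a point): AA cell, a cylinder 14 mm in diameter and 50 mm long, 23 g, dark body with a copper-coloured band at the plus (button) end. This point is the middle of the cell; its x axis runs along the cell from the flat minus end to the plus end. A charged cell: lies in a bay of the charger at the start (absent in some starts).
- charged_2_mid (a point): AA cell, a cylinder 14 mm in diameter and 50 mm long, 23 g, dark body with a copper-coloured band at the plus (button) end. This point is the middle of the cell; its x axis runs along the cell from the flat minus end to the plus end. A charged cell: lies in a bay of the charger at the start (absent in some starts).
- charged_3_mid (a point): AA cell, a cylinder 14 mm in diameter and 50 mm long, 23 g, dark body with a copper-coloured band at the plus (button) end. This point is the middle of the cell; its x axis runs along the cell from the flat minus end to the plus end. A charged cell: lies in a bay of the charger at the start (absent in some starts).
- flat_1_mid (a point): AA cell, a cylinder 14 mm in diameter and 50 mm long, 23 g, dark body with a copper-coloured band at the plus (button) end. This point is the middle of the cell; its x axis runs along the cell from the flat minus end to the plus end. A flat cell: lies in a compartment of the divided bin at the start, plus end to either side (absent in some starts).
- flat_2_mid (a point): AA cell, a cylinder 14 mm in diameter and 50 mm long, 23 g, dark body with a copper-coloured band at the plus (button) end. This point is the middle of the cell; its x axis runs along the cell from the flat minus end to the plus end. A flat cell: lies in a compartment of the divided bin at the start, plus end to either side (absent in some starts).
- flat_3_mid (a point): AA cell, a cylinder 14 mm in diameter and 50 mm long, 23 g, dark body with a copper-coloured band at the plus (button) end. This point is the middle of the cell; its x axis runs along the cell from the flat minus end to the plus end. A flat cell: lies in a compartment of the divided bin at the start, plus end to either side (absent in some starts).
- flat_4_mid (a point): AA cell, a cylinder 14 mm in diameter and 50 mm long, 23 g, dark body with a copper-coloured band at the plus (button) end. This point is the middle of the cell; its x axis runs along the cell from the flat minus end to the plus end. A flat cell: lies in a compartment of the divided bin at the start, plus end to either side (absent in some starts).
- flat_1_plus (a point): plus end of the cell flat_1, 25 mm from its middle
- flat_2_plus (a point): plus end of the cell flat_2, 25 mm from its middle
- flat_3_plus (a point): plus end of the cell flat_3, 25 mm from its middle
- flat_4_plus (a point): plus end of the cell flat_4, 25 mm from its middle

How it is judged (in metres and radians):
On the way, in this order (a step that is already met when the one before it is completed fails the run):
1. the charger is switched off while the charged cells still lie in their bays (value of joint power_switch below -0.3 rad and distance of each of charged_1_mid, charged_2_mid, charged_3_mid from where it was at the start of the episode below 0.02 m), for 0.2 s.
2. with the switch off, all charged cells lie in the carton and all flat cells in bays the right way round (value of joint power_switch below -0.3 rad and x of charged_1_mid in the frame of red_carton between -0.044 and 0.044 m and y of charged_1_mid in the frame of red_carton between -0.062 and 0.062 m and z of charged_1_mid in the frame of red_carton between 0 and 0.035 m and x of charged_2_mid in the frame of red_carton between -0.044 and 0.044 m and y of charged_2_mid in the frame of red_carton between -0.062 and 0.062 m and z of charged_2_mid in the frame of red_carton between 0 and 0.035 m and x of charged_3_mid in the frame of red_carton between -0.044 and 0.044 m and y of charged_3_mid in the frame of red_carton between -0.062 and 0.062 m and z of charged_3_mid in the frame of red_carton between 0 and 0.035 m and ((distance between flat_1_mid and bay_1 below 0.008 m and x of flat_1_plus in the frame of bay_1 above 0.015 m) or (distance between flat_1_mid and bay_2 below 0.008 m and x of flat_1_plus in the frame of bay_2 above 0.015 m) or (distance between flat_1_mid and bay_3 below 0.008 m and x of flat_1_plus in the frame of bay_3 above 0.015 m) or (distance between flat_1_mid and bay_4 below 0.008 m and x of flat_1_plus in the frame of bay_4 above 0.015 m)) and ((distance between flat_2_mid and bay_1 below 0.008 m and x of flat_2_plus in the frame of bay_1 above 0.015 m) or (distance between flat_2_mid and bay_2 below 0.008 m and x of flat_2_plus in the frame of bay_2 above 0.015 m) or (distance between flat_2_mid and bay_3 below 0.008 m and x of flat_2_plus in the frame of bay_3 above 0.015 m) or (distance between flat_2_mid and bay_4 below 0.008 m and x of flat_2_plus in the frame of bay_4 above 0.015 m)) and ((distance between flat_3_mid and bay_1 below 0.008 m and x of flat_3_plus in the frame of bay_1 above 0.015 m) or (distance between flat_3_mid and bay_2 below 0.008 m and x of flat_3_plus in the frame of bay_2 above 0.015 m) or (distance between flat_3_mid and bay_3 below 0.008 m and x of flat_3_plus in the frame of bay_3 above 0.015 m) or (distance between flat_3_mid and bay_4 below 0.008 m and x of flat_3_plus in the frame of bay_4 above 0.015 m)) and ((distance between flat_4_mid and bay_1 below 0.008 m and x of flat_4_plus in the frame of bay_1 above 0.015 m) or (distance between flat_4_mid and bay_2 below 0.008 m and x of flat_4_plus in the frame of bay_2 above 0.015 m) or (distance between flat_4_mid and bay_3 below 0.008 m and x of flat_4_plus in the frame of bay_3 above 0.015 m) or (distance between flat_4_mid and bay_4 below 0.008 m and x of flat_4_plus in the frame of bay_4 above 0.015 m))), for 0.2 s.
3. the charger is switched on (value of joint power_switch above 0.3 rad), for 0.2 s.
At the end, for the whole second after the job is handed in: The switch leans to the back (beyond 0.3 rad); every flat cell lies in a bay (its middle within 8 mm of the bay's point) with its plus end to the back; every charged cell lies inside the upright red carton (value of joint power_switch above 0.3 rad and x of charged_1_mid in the frame of red_carton between -0.044 and 0.044 m and y of charged_1_mid in the frame of red_carton between -0.062 and 0.062 m and z of charged_1_mid in the frame of red_carton between 0 and 0.035 m and x of charged_2_mid in the frame of red_carton between -0.044 and 0.044 m and y of charged_2_mid in the frame of red_carton between -0.062 and 0.062 m and z of charged_2_mid in the frame of red_carton between 0 and 0.035 m and x of charged_3_mid in the frame of red_carton between -0.044 and 0.044 m and y of charged_3_mid in the frame of red_carton between -0.062 and 0.062 m and z of charged_3_mid in the frame of red_carton between 0 and 0.035 m and ((distance between flat_1_mid and bay_1 below 0.008 m and x of flat_1_plus in the frame of bay_1 above 0.015 m) or (distance between flat_1_mid and bay_2 below 0.008 m and x of flat_1_plus in the frame of bay_2 above 0.015 m) or (distance between flat_1_mid and bay_3 below 0.008 m and x of flat_1_plus in the frame of bay_3 above 0.015 m) or (distance between flat_1_mid and bay_4 below 0.008 m and x of flat_1_plus in the frame of bay_4 above 0.015 m)) and ((distance between flat_2_mid and bay_1 below 0.008 m and x of flat_2_plus in the frame of bay_1 above 0.015 m) or (distance between flat_2_mid and bay_2 below 0.008 m and x of flat_2_plus in the frame of bay_2 above 0.015 m) or (distance between flat_2_mid and bay_3 below 0.008 m and x of flat_2_plus in the frame of bay_3 above 0.015 m) or (distance between flat_2_mid and bay_4 below 0.008 m and x of flat_2_plus in the frame of bay_4 above 0.015 m)) and ((distance between flat_3_mid and bay_1 below 0.008 m and x of flat_3_plus in the frame of bay_1 above 0.015 m) or (distance between flat_3_mid and bay_2 below 0.008 m and x of flat_3_plus in the frame of bay_2 above 0.015 m) or (distance between flat_3_mid and bay_3 below 0.008 m and x of flat_3_plus in the frame of bay_3 above 0.015 m) or (distance between flat_3_mid and bay_4 below 0.008 m and x of flat_3_plus in the frame of bay_4 above 0.015 m)) and ((distance between flat_4_mid and bay_1 below 0.008 m and x of flat_4_plus in the frame of bay_1 above 0.015 m) or (distance between flat_4_mid and bay_2 below 0.008 m and x of flat_4_plus in the frame of bay_2 above 0.015 m) or (distance between flat_4_mid and bay_3 below 0.008 m and x of flat_4_plus in the frame of bay_3 above 0.015 m) or (distance between flat_4_mid and bay_4 below 0.008 m and x of flat_4_plus in the frame of bay_4 above 0.015 m)) and angle between red_carton's own z axis and vertical below 0.2 rad and linear speed of red_carton below 0.05 m/s); the robot touches nothing.
It fails at once if the mug is moved more than 4 cm (distance of mug from where it was at the start of the episode above 0.04 m).
It fails at once if the tape measure is moved more than 4 cm (distance of tape_measure from where it was at the start of the episode above 0.04 m).
Of flat_1, flat_2, flat_3, flat_4 only 3 to 4 are there at a start; the rules pass over those that are not, and their reading is None.
Of charged_1, charged_2, charged_3 only 2 to 3 are there at a start; the rules pass over those that are not, and their reading is None.
At some moment in a run one of red_carton may be knocked a few centimetres aside while the robot is not near it.
Once in a run the grip may slacken for a moment while it holds something.
It also fails if it takes over 210 s, if anything falls off the work surface, if the arm or the gripper's body presses on something with over 40 N, if the wrist force passes 120 N, or if a joint passes its speed limit or range.

## Robot

A 7-joint arm with a two-finger parallel gripper is mounted at the origin on a cart in front of the work surface, level with it; the furniture and walls round the work are solid. World frame = base frame: x ahead of the robot, y to its left, z up, the work surface at z = 0. Lengths are in mm, angles in rad, forces in N, time in s.
With the tool pointing down it reaches from about 425 to 950 mm from the base axis. Payload 4.7 kg.
Tool frame: the origin (TCP) lies on the centre line of the jaws, within the pads' length; the fingertips stand 22 mm ahead of it and the grasp point (between the pads) lies 3 mm ahead of it; z points along the fingers, y is the line along which they close (so a half turn about z gives the same grasp; the last joint's range is limited). The gripper opens to 87 mm and grips with 3 to 60 N. Pads are 19 mm wide; open, the fingers measure 117 mm over their backs; the gripper's body (75 mm by 190 mm) begins 51 mm behind the grasp point.
Start: joints at [-1.264, 0.469, -0.049, 1.532, 0.024, 1.141, -0.082], TCP at [222.389, 637.33, 244.573] pointing down, gripper open.
Joint ranges: [-2.59, 2.59], [-0.33, 1.99], [-1.39, 1.29], [0.1, 2.45], [-1.04, 4.18], [0.21, 1.99], [-2.66, 2.66]. Speed limits (rad/s): [2.57, 2.57, 3.14, 3.14, 3.14, 3.14, 3.14].

## Interface

Orientations are given as a unit quaternion [w, x, y, z].
In Python, from rig import arm gives the robot as it stands. The module is installed in compiled form; this text tells all that it offers.
- The arm moves only by the tool jog_arm, never from a script. Its argument "steps" is a list that holds one entry, the list of rows, each a list of 5 numbers: the opening, from 0 (shut) to 1 (fully open), then the shift along the tool's x, y, z in cm, then the turn about the tool's z in rad. A call has 1 to 8 rows; each row shifts and turns the commanded pose from where the row before left it, along the tool's axes as they then stand; what a row does not reach is not made up. A row lasts 1/10 s, in which the tool goes at most 50 mm and 8.59 degrees, less where a joint would pass 70% of its speed; a pose out of reach is approached as far as the arm can. A call is refused whole if a number of a shift passes 5 or a number of a turn 0.15, either way. A call with a gripper value outside its range is refused whole. The fingers move at their own pace and stop on an object; the grip force is fixed at half the most. Time passes only in rows, so rows that do not move let the fingers close. It gives the time, the measured TCP pose, the force, the opening and the grip force at its end, in the units of the state.
- arm.observe(): the state, without advancing time (a new reading comes with each control period).
- arm.get_image(name): name is "side" or "top"; returns the picture (480x640x3 uint8, blue, green, red); there is no depth.
- arm.calibration(name): a dict with "vfov" (degrees; the focal length in pixels is half the picture's height over the tangent of half this angle, whatever the lens; pixels are square), "cx", "cy" (the principal point, pixels), "k1" (the pictures are not rectified: a ray, as slopes to the right and down, at radius r is drawn at 1 + k1 r^2 times it, then the intrinsics apply), "camera_from_world" (4x4, takes a point from world to camera coordinates). Camera axes: x right, y up, looking along -z (the intrinsics and any distortion apply to the point x, -y, -z); pixel columns grow to the right and rows downward; lengths in mm; the calibration is good to about 2 mm. A picture is of the moment at which its call begins. calibration takes no time and is no camera call.
- arm.sign_off(): hands the job in; it is judged then, once.
The state is a dict: "t": time; "joint_pos": joint angles; "qd": joint speeds; "joint_efforts": joint torques, N m; "tcp_pos": TCP position; "orientation": TCP orientation; "ft_force": force on the tool from outside, world axes, zero at the start; "ft_torque": the same for the moment, N m; "opening": finger opening in mm; "grasp_force": force on a finger pad.
Only numpy, scipy, OpenCV 4.12 (cv2) and the standard library are available. Lean on these libraries where they do the work, as an engineer would, in place of code of your own. Each camera call takes 0.05 s, during which the arm holds its last target. There are 200 camera calls.

## Working session

There is one attempt and no reset: what is moved stays moved. The work goes in short steps, Python scripts to look and compute and a tool call to move; the robot and the scene stay as the last step left them, time stands still between calls to the robot, and variables do not carry over. Pictures are saved under pics/ and viewed, at most 14 in all, crops included, and the job is handed in when it is done.

Besides the shell and the picture viewer there is one more tool, called after "Request:" by a JSON object that holds its "method" and its "body", one argument or row to a line. jog_arm: Moves the arm, as the interface text tells. Its arguments: {"type":"object","properties":{"steps":{"type":"array","items":{"type":"array","items":{"type":"array","items":{"type":"number"}}}}},"required":["steps"]}

```bash
mkdir -p pics; cat > h.py <<'E'
import numpy as np, cv2
from rig import arm
def K(n):
    c=arm.calibration(n); return c,240/np.tan(np.radians(c['vfov'])/2)
def ray(n,u,v):
    c,f=K(n); d=np.array([(u-c['cx'])/f,(v-c['cy'])/f]); s=d.copy()
    for _ in range(30): s=d/(1+c['k1']*(s@s))
    M=np.array(c['camera_from_world']); R=M[:3,:3]; t=M[:3,3]
    return -R.T@t, R.T@np.array([s[0],-s[1],-1])
def plane(n,u,v,z):
    o,d=ray(n,u,v); return o+d*(z-o[2])/d[2]
def proj(n,P):
    c,f=K(n); M=np.array(c['camera_from_world']); p=M[:3,:3]@np.array(P,float)+M[:3,3]
    s=np.array([p[0],-p[1]])/-p[2]; s=s*(1+c['k1']*(s@s)); return s*f+[c['cx'],c['cy']]
def two(a,b):
    (o1,d1),(o2,d2)=a,b
    A=np.stack([d1,-d2],1); k=np.linalg.lstsq(A,o2-o1,rcond=None)[0]
    p,q=o1+d1*k[0],o2+d2*k[1]; return (p+q)/2,np.linalg.norm(p-q)
E
python3 - <<'E'
from h import *
s=arm.observe(); print(s)
for n in('top','side'):
    cv2.imwrite(f'pics/{n}0.png',arm.get_image(n)); print(n,arm.calibration(n), 'cam',ray(n,320,240))
E
```

```text
{'t': 0.0, 'joint_pos': array([-1.26390546,  0.46949831, -0.04860975,  1.53367638,  0.02409863,
        1.14099321, -0.0823359 ]), 'qd': array([-1.65810420e-04, -2.90209134e-04, -4.78223133e-04, -1.19925318e-03,
        9.63868879e-05,  1.18333487e-03, -5.84176335e-04]), 'joint_efforts': array([-2.14250394e-04, -5.07968044e+01, -8.08373722e-02, -2.36178410e+01,
       -6.14423049e-02,  3.75042320e-02,  1.63748500e-04]), 'tcp_pos': array([222.22213114, 636.78974632, 243.46852071]), 'orientation': array([-1.34530614e-04,  1.67103731e-01,  9.85938818e-01, -9.85680316e-04]), 'ft_force': array([ 0.31814819, -0.19137288,  0.49865439]), 'ft_torque': array([0.01577461, 0.01650865, 0.03449176]), 'grasp_force': 0.0, 'opening': 86.99197058445918}
top {'vfov': 52.97471577314134, 'cx': 319.60604713813075, 'cy': 241.50980797780926, 'k1': -0.0802376412581865, 'camera_from_world': array([[-3.57840677e-01, -9.33620471e-01,  1.74030471e-02,
         2.43926807e+02],
       [ 7.30506388e-01, -2.68284379e-01,  6.27999927e-01,
        -4.83677163e+02],
       [-5.81644622e-01,  2.37436956e-01,  7.78018782e-01,
        -1.06720915e+03],
       [ 0.00000000e+00,  0.00000000e+00,  0.00000000e+00,
         1.00000000e+00]])} cam (array([-180.12027253,  351.36692522, 1129.81291805]), array([ 0.5836419 , -0.23904163, -0.77603591]))
side {'vfov': 46.939533128705754, 'cx': 318.01224992076067, 'cy': 240.44379065940132, 'k1': -0.13223075283055039, 'camera_from_world': array([[-9.24679769e-01, -3.80401355e-01,  1.61905405e-02,
         5.59214241e+02],
       [ 1.97872914e-01, -4.43790104e-01,  8.74011815e-01,
        -1.82867682e+02],
       [-3.25290077e-01,  8.11384713e-01,  4.85634855e-01,
        -1.03790681e+03],
       [ 0.00000000e+00,  0.00000000e+00,  0.00000000e+00,
         1.00000000e+00]])} cam (array([215.65786811, 973.71271049, 654.81825952]), array([ 0.32212374, -0.81310896, -0.48487492]))
```

View pics/top0.png

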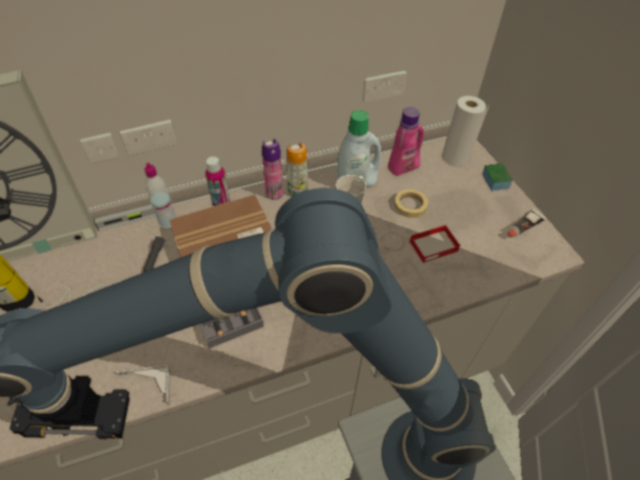

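View pics/side0.png

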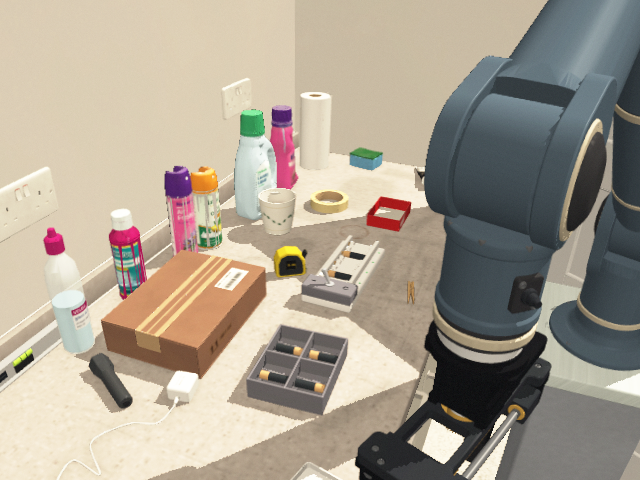

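The side view shows everything. Bin is around (298,367), charger (343,270), carton (389,213), tape (290,262), mug (277,210). All 4 flat cells are present. In the top view the arm covers the charger.

```bash
python3 - <<'E'
from h import *
im=cv2.imread('pics/side0.png')
c=im[225:415,240:400]; cv2.imwrite('pics/c1.png',cv2.resize(c,None,fx=3.15,fy=3.15,interpolation=cv2.INTER_CUBIC)[:600])
for nm,u,v,z in [('bin c',298,367,20),('chg',343,270,26),('carton',389,213,16),('tape',290,272,0),('mug',277,230,0)]: print(nm,plane('side',u,v,z).round())
print(proj('top',[650,0,26]))
E
```

```text
bin c [505. 332.  20.]
chg [538.  22.  26.]
carton [ 529. -307.   16.]
tape [656.  38.   0.]
mug [ 769. -128.    0.]
[323.58832773 238.98177626]
```

View pics/c1.png

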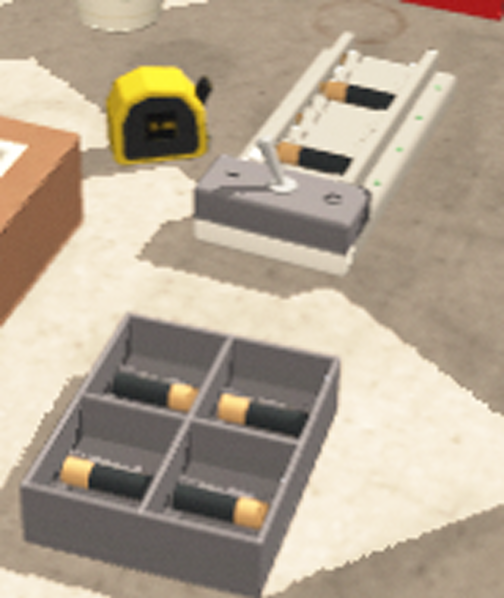

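The side view shows flat cells in all four compartments. Plus ends: +x,-y cell points to the front, -x,-y to the back, +x,+y to the back, -x,+y to the front. I'm moving the arm aside to clear the top view.

Request:
{"method": "jog_arm", "body": {
  "steps": [
    [[1,-3.5,-3,0,0],[1,-3.5,-3,0,0],[1,-3.5,-3,0,0],[1,-3.5,-3,0,0],[1,-3.5,-3,0,0],[1,-3.5,-3,0,0],[1,-3.5,-3,0,0],[1,-3.5,-3,0,0]]
  ]
}}

```text
t: 0.9
tcp_pos: [408.1, 316.5, 244.4]
orientation: [-0.0, 0.167, 0.986, -0.0]
ft_force: [0.6, 0.6, -0.2]
opening: 87.1
grasp_force: 0.0
```

Request:
{"method": "jog_arm", "body": {
  "steps": [
    [[1,-2.2,-4.3,0,0],[1,-2.2,-4.3,0,0],[1,-2.2,-4.3,0,0],[1,-2.2,-4.3,0,0],[1,-2.2,-4.3,0,0],[1,-2.2,-4.3,0,0],[1,-2.2,-4.3,0,0],[1,-2.2,-4.3,0,0]]
  ]
}}

```text
t: 1.7
tcp_pos: [460.1, -66.1, 244.5]
orientation: [0.0, 0.167, 0.986, 0.0]
ft_force: [1.3, 0.3, 0.2]
opening: 87.0
grasp_force: 0.0
```

Request:
{"method": "jog_arm", "body": {
  "steps": [
    [[1,-2.2,-4.3,0,0],[1,-2.2,-4.3,0,0],[1,-2.2,-4.3,0,0],[1,-2.2,-4.3,0,0],[1,0,0,0,0]]
  ]
}}

```text
t: 2.2
tcp_pos: [485.6, -263.2, 244.6]
orientation: [0.0, 0.172, 0.985, -0.003]
ft_force: [-0.8, -0.4, -0.4]
opening: 87.2
grasp_force: 0.0
```

```bash
python3 - <<'E'
from h import *
for n in('top','side'): cv2.imwrite(f'pics/{n}1.png',arm.get_image(n))
im=cv2.imread('pics/top1.png')
print(proj('top',[540,22,26]),proj('top',[505,332,20]))
c=im[200:360,180:400]; a=cv2.resize(c,None,fx=3.6,fy=3.6,interpolation=cv2.INTER_CUBIC); cv2.imwrite('pics/c2.png',a)
E
```

```text
[330.47459157 269.48507812] [226.3646837  313.89463634]
```

View pics/c2.png

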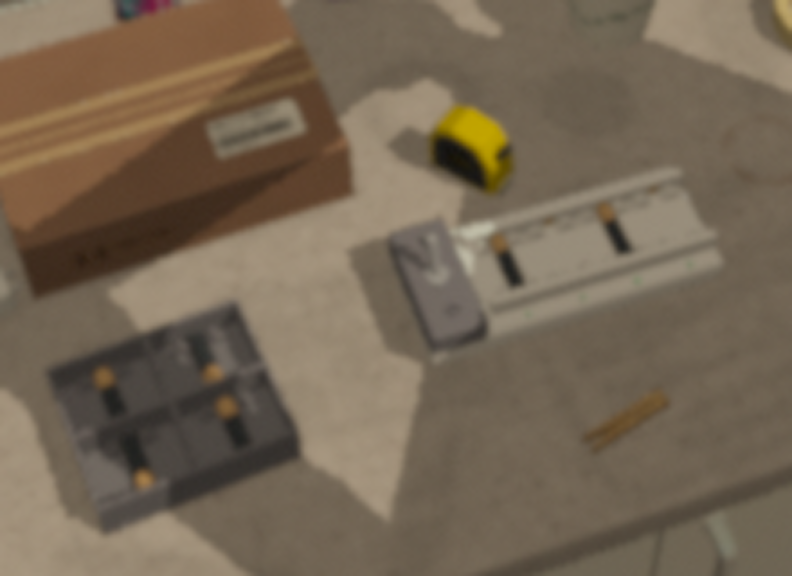

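Top view (crop scale 3.6, offset 180,200): two charged cells, in bays 4 and 2, at crop (508,262) and (615,230). The bin is at crop (175,420). Next I'm triangulating the corners and copper bands.

```bash
python3 - <<'E'
from h import *
T=lambda x,y:(180+(x+.5)/3.6-.5,200+(y+.5)/3.6-.5)
S=lambda x,y:(240+(x+.5)/3.15-.5,225+(y+.5)/3.15-.5)
pts={'blk far-back':((222,157),(440,222),46),'blk far-front':((370,192),(487,322),46),'blk near-front':((348,226),(435,346),46),'blk near-back':((196,196),(390,240),46),
'bin -y+x':((128,316),(236,303),40),'bin -y-x':((340,358),(297,437),40),'bin +y+x':((22,490),(50,372),40),'bin +y-x':((264,545),(98,512),40),'bay wall back -y end':((350,34),(680,170),42),'bay wall front -y end':((435,52),(716,234),42)}
for k,(s,t,z) in pts.items():
    p,e=two(ray('side',*S(*s)),ray('top',*T(*t)))
    print(k,p.round(),e.round(1),'plane side',plane('side',*S(*s),z).round()[:2],'top',plane('top',*T(*t),z).round()[:2])
for n,f,box in(('side','pics/side0.png',(240,225,400,415)),('top','pics/top1.png',(190,240,365,350))):
    im=cv2.imread(f); x0,y0,x1,y1=box; h=cv2.cvtColor(im[y0:y1,x0:x1],cv2.COLOR_BGR2HSV)
    m=cv2.inRange(h,(8,85,90),(19,200,255)); N,l,st,c=cv2.connectedComponentsWithStats(m)
    for i in range(1,N):
        if 7<st[i,4]<150: u,v=c[i]+[x0,y0]; print(n,u.round(1),v.round(1),st[i,4],'z19',plane(n,u,v,22).round(),'z33',plane(n,u,v,36).round())
E
```

```text
blk far-back [584.  92.  43.] 2.2 plane side [584.  95.] top [581.  93.]
blk far-front [484.  90.  42.] 0.2 plane side [482.  96.] top [481.  91.]
blk near-front [481. 133.  42.] 6.1 plane side [483. 136.] top [475. 134.]
blk near-back [585. 133.  37.] 1.8 plane side [581. 144.] top [578. 135.]
bin -y+x [571. 261.  37.] 3.0 plane side [570. 264.] top [567. 261.]
bin -y-x [444. 251.  38.] 5.2 plane side [447. 251.] top [440. 251.]
bin +y+x [561. 406.  32.] 1.5 plane side [557. 413.] top [555. 406.]
bin +y-x [432. 398.  38.] 0.3 plane side [432. 400.] top [431. 398.]
bay wall back -y end [ 567. -107.   40.] 0.4 plane side [ 566. -103.] top [ 566. -106.]
bay wall front -y end [ 501. -107.   39.] 1.0 plane side [ 500. -103.] top [ 498. -106.]
side 345.7 253.4 49 z19 [559. -53.  22.] z33 [552. -31.  36.]
side 331.3 273.2 46 z19 [559.  38.  22.] z33 [551.  59.  36.]
side 297.3 351.1 57 z19 [522. 297.  22.] z33 [515. 312.  36.]
side 313.4 355.2 58 z19 [492. 296.  22.] z33 [486. 311.  36.]
side 263.2 375.7 51 z19 [548. 376.  22.] z33 [540. 390.  36.]
side 319.0 387.9 71 z19 [453. 366.  22.] z33 [448. 379.  36.]
top 216.1 256.2 12 z19 [700. 313.  22.] z33 [689. 313.  36.]
top 347.8 258.6 23 z19 [561. -40.  22.] z33 [552. -35.  36.]
top 318.1 267.1 22 z19 [563.  51.  22.] z33 [553.  54.  36.]
top 238.6 303.4 23 z19 [524. 293.  22.] z33 [515. 294.  36.]
top 208.4 304.5 24 z19 [548. 370.  22.] z33 [539. 370.  36.]
top 242.5 312.7 26 z19 [493. 291.  22.] z33 [484. 292.  36.]
top 219.5 332.8 26 z19 [455. 362.  22.] z33 [447. 362.  36.]
```

```bash
python3 - <<'E'
from h import *
T=lambda x,y:(180+(x+.5)/3.6-.5,200+(y+.5)/3.6-.5)
S=lambda x,y:(240+(x+.5)/3.15-.5,225+(y+.5)/3.15-.5)
print('pivot',plane('side',*S(285,184),48).round(), 'tip two',two(ray('side',*S(264,143)),ray('top',*T(436,240))))
for n in('side','top'):
    im=cv2.imread(f'pics/{n}0.png'); h=cv2.cvtColor(im,cv2.COLOR_BGR2HSV)
    m=cv2.inRange(h,(0,150,60),(6,255,255))|cv2.inRange(h,(174,150,60),(180,255,255))
    x0,y0,x1,y1=(355,190,425,240) if n=='side' else (400,215,470,270)
    k=np.zeros_like(m);k[y0:y1,x0:x1]=m[y0:y1,x0:x1]
    p=np.argwhere(k)[:,::-1].astype(np.float32); hull=cv2.convexHull(p)
    P=cv2.approxPolyDP(hull,3,True)[:,0]
    for u,v in P: print(n,u,v,plane(n,u,v,32).round()[:2],plane(n,u,v,0).round()[:2])
    print('mean z16',plane(n,*hull[:,0].mean(0),16).round())
print(arm.observe()['tcp_pos'],arm.observe()['orientation'])
E
```

```text
pivot [534. 111.  48.] tip two (array([549.51087556, 106.99437058,  71.17257727]), np.float64(2.038351810124619))
side 410.0 202.0 [ 488. -364.] [ 502. -432.]
side 409.0 212.0 [ 476. -303.] [ 489. -368.]
side 398.0 230.0 [ 476. -194.] [ 489. -254.]
side 367.0 224.0 [ 554. -193.] [ 572. -253.]
side 368.0 213.0 [ 571. -253.] [ 589. -316.]
side 380.0 197.0 [ 571. -361.] [ 590. -429.]
mean z16 [ 529. -311.   16.]
top 458.0 248.0 [ 478. -356.] [ 497. -377.]
top 423.0 261.0 [ 472. -236.] [ 491. -253.]
top 410.0 239.0 [ 557. -239.] [ 579. -256.]
top 412.0 235.0 [ 569. -251.] [ 591. -269.]
top 445.0 226.0 [ 566. -364.] [ 587. -385.]
mean z16 [ 527. -310.   16.]
[ 486.2920838  -256.49159408  243.88528913] [-7.22035605e-04  1.68437818e-01  9.85712013e-01  8.67447186e-05]
```

Request:
{"method": "jog_arm", "body": {
  "steps": [
    [[0,0,0,0,-0.15],[0,0,0,0,-0.15],[0,0,0,0,-0.035],[0,0,0,0,0]]
  ]
}}

```text
t: 2.7
tcp_pos: [487.1, -253.5, 244.3]
orientation: [-0.0, -0.001, 1.0, 0.001]
ft_force: [0.7, 1.1, -0.3]
opening: 63.1
grasp_force: 0.0
```

Request:
{"method": "jog_arm", "body": {
  "steps": [
    [[0,-1.2,4.6,0,0],[0,-1.2,4.6,0,0],[0,-1.2,4.6,0,0],[0,-1.2,4.6,0,0],[0,-1.2,4.6,0,0],[0,-1.2,4.6,0,0],[0,-1.2,4.6,0,0],[0,-1.2,4.6,0,0]]
  ]
}}

```text
t: 3.5
tcp_pos: [582.5, 115.6, 244.6]
orientation: [-0.0, -0.0, 1.0, 0.0]
ft_force: [0.5, 0.2, 0.2]
opening: 2.6
grasp_force: 0.0
```

Request:
{"method": "jog_arm", "body": {
  "steps": [
    [[0,0,0,4,0],[0,0,0,4,0],[0,0,0,4,0],[0,0,0,3,0],[0,0,0,1.2,0],[0,0,0,0,0]]
  ]
}}

```text
t: 4.1
tcp_pos: [581.7, 113.0, 81.1]
orientation: [-0.002, -0.0, 1.0, -0.0]
ft_force: [0.7, 0.7, 0.4]
opening: 0.5
grasp_force: 0.0
```

Request:
{"method": "jog_arm", "body": {
  "steps": [
    [[0,1.5,0,0,0],[0,1,0,0,0],[0,0.7,0,0,0],[0,0.6,0,0,0],[0,0.6,0,0,0],[0,0.3,0,0,0],[0,0,0,0,0]]
  ]
}}

```text
t: 4.8
tcp_pos: [540.6, 112.5, 84.2]
orientation: [0.006, 0.001, 1.0, 0.001]
ft_force: [7.9, -0.5, -1.8]
opening: 0.8
grasp_force: 3.4
```

```bash
python3 - <<'E'
from h import *
im=arm.get_image('side'); c=im[215:335,270:410]; cv2.imwrite('pics/c3.png',cv2.resize(c,None,fx=4,fy=4,interpolation=cv2.INTER_CUBIC))
E
```

```text
(no output)
```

View pics/c3.png

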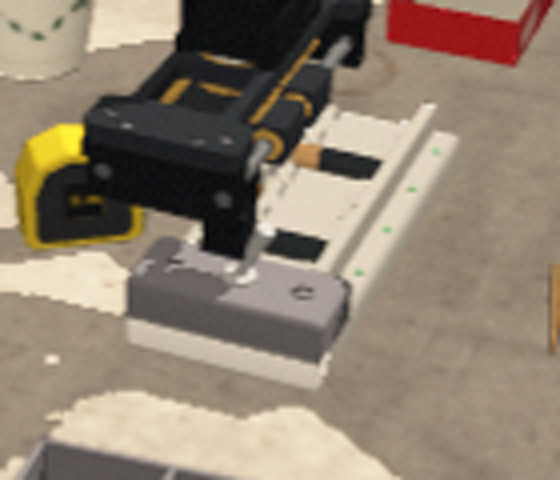

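The picture shows the bat leaning to the front, from base (243,272) to tip (265,232), so it is off. Backing off and going to the bay 4 cell.

Request:
{"method": "jog_arm", "body": {
  "steps": [
    [[0,-2.5,0,0,0],[0.27,-1,0,-3.5,0],[0.27,0,0,-4,0],[0.27,0,0,0,0]]
  ]
}}

```text
t: 5.25
tcp_pos: [574.7, 112.6, 162.7]
orientation: [0.005, 0.001, 1.0, 0.001]
ft_force: [0.7, 0.2, 0.3]
opening: 16.8
grasp_force: 0.0
```

Request:
{"method": "jog_arm", "body": {
  "steps": [
    [[0.27,2,-2.8,0,0],[0.27,2.1,-2.8,0,0],[0.27,0,0,4,0],[0.27,0,0,4,0],[0.27,0,0,0,0]]
  ]
}}

```text
t: 5.75
tcp_pos: [525.6, 55.7, 73.3]
orientation: [-0.005, 0.001, 1.0, -0.001]
ft_force: [-0.6, 0.0, -0.3]
opening: 23.6
grasp_force: 0.0
```

```bash
python3 - <<'E'
from h import *
print(arm.observe()['tcp_pos'],arm.observe()['orientation'])
a=arm.get_image('side')[200:300,290:400]; b=arm.get_image('top')[210:310,270:380]
cv2.imwrite('pics/c4.png',cv2.resize(np.hstack([a,b]),None,fx=3.6,fy=3.6,interpolation=cv2.INTER_CUBIC))
E
```

```text
[525.60855799  55.67017273  73.2950714 ] [-5.39399561e-03  5.37735846e-04  9.99984850e-01 -9.56730056e-04]
```

View pics/c4.png

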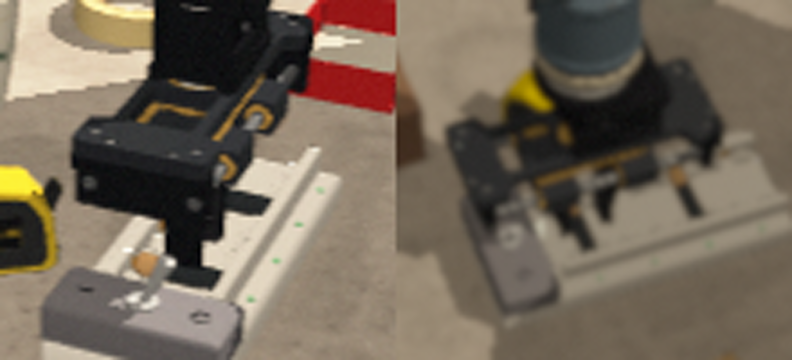

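The side view shows the fingers straddling the bay 4 cell and the bat leaning to the front. I'm centring in x, lowering and gripping.

Request:
{"method": "jog_arm", "body": {
  "steps": [
    [[0.27,-0.5,0,0,0],[0.27,0,0,1.2,0],[0.27,0,0,0,0],[0.27,0,0,0,0]]
  ]
}}

```text
t: 6.25
tcp_pos: [535.1, 56.4, 65.6]
orientation: [-0.0, 0.0, 1.0, 0.0]
ft_force: [0.5, -0.4, 1.5]
opening: 23.6
grasp_force: 0.0
```

Request:
{"method": "jog_arm", "body": {
  "steps": [
    [[0.27,0,0,1.0,0],[0.27,0,0,0.5,0],[0.27,0,0,0,0],[0,0,0,0,0],[0,0,0,0,0],[0,0,0,0,0],[0,0,0,0,0]]
  ]
}}

```text
t: 6.95
tcp_pos: [535.3, 56.1, 50.7]
orientation: [0.0, 0.0, 1.0, -0.0]
ft_force: [-0.2, -1.1, -0.4]
opening: 13.4
grasp_force: 30.0
```

Request:
{"method": "jog_arm", "body": {
  "steps": [
    [[0,0,0,-3,0],[0,0,0,-4,0],[0,0,0,-2,0],[0,0.2,-4,0,0],[0,0.2,-5,0,0],[0,0.2,-5,0,0],[0,0.2,-5,0,0]]
  ]
}}

```text
t: 7.65
tcp_pos: [526.8, -135.0, 140.9]
orientation: [0.0, -0.0, 1.0, 0.0]
ft_force: [1.1, -0.1, -0.5]
opening: 12.8
grasp_force: 30.0
```

Request:
{"method": "jog_arm", "body": {
  "steps": [
    [[0,0.2,-5,0,0],[0,0.1,-5,0,0],[0,0.1,-4,0,0],[0,0,-0.6,0,0],[0,0,0,0,0],[0,0,0,0,0]]
  ]
}}

```text
t: 8.25
tcp_pos: [523.1, -277.7, 140.2]
orientation: [-0.0, -0.001, 1.0, 0.001]
ft_force: [-0.6, 0.2, 0.8]
opening: 12.8
grasp_force: 30.0
```

```bash
python3 - <<'E'
from h import *
print(arm.observe()['tcp_pos'],arm.observe()['opening'])
a=arm.get_image('side')[150:270,310:440]; b=arm.get_image('top')[180:300,370:500]
cv2.imwrite('pics/c5.png',cv2.resize(np.hstack([a,b]),None,fx=3,fy=3,interpolation=cv2.INTER_CUBIC))
E
```

```text
[ 523.14564988 -277.66800666  140.18723597] 12.848576894875283
```

View pics/c5.png

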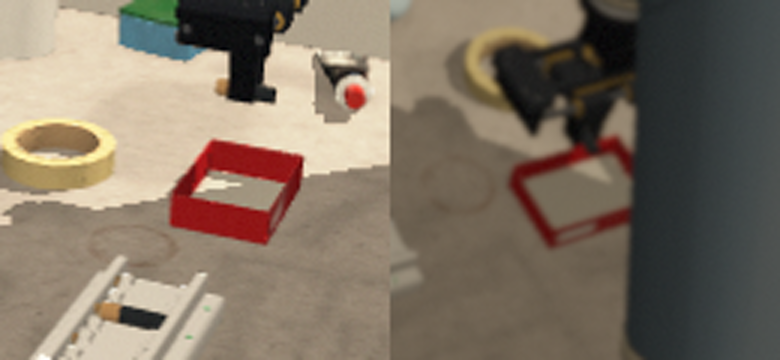

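The carton has not moved (side near-bottom corners at (367,225) and (399,231)) and the cell is held. Lowering it in.

Request:
{"method": "jog_arm", "body": {
  "steps": [
    [[0,-0.6,-0.8,3,0],[0,0,0,4,0],[0,0,0,3,0],[0,0,0,1,0],[0,0,0,0,0],[0.27,0,0,0,0],[0.27,0,0,0,0],[0.27,0,0,0,0]]
  ]
}}

```text
t: 9.15
tcp_pos: [529.8, -288.0, 32.1]
orientation: [0.001, 0.0, 1.0, -0.0]
ft_force: [-0.6, 0.0, 0.3]
opening: 22.0
grasp_force: 0.0
```

Request:
{"method": "jog_arm", "body": {
  "steps": [
    [[0.27,0,0,-3,0],[0.27,0,0,-4,0],[0.27,0,0,-2,0],[0.27,0,5,0,0],[0.27,0,5,0,0],[0.27,0,5,0,0],[0.27,-0.5,5,0,0],[0.27,0,5,0,0]]
  ]
}}

```text
t: 9.95
tcp_pos: [534.8, -35.9, 121.8]
orientation: [0.002, 0.001, 1.0, 0.0]
ft_force: [1.0, -0.1, -0.3]
opening: 23.4
grasp_force: 0.0
```

```bash
python3 - <<'E'
from h import *
print(arm.observe()['tcp_pos'],arm.observe()['opening'])
a=arm.get_image('side')[170:290,310:440]; b=arm.get_image('top')[180:300,350:480]
cv2.imwrite('pics/c6.png',cv2.resize(np.hstack([a,b]),None,fx=3,fy=3,interpolation=cv2.INTER_CUBIC))
E
```

```text
[534.82794625 -35.9074064  121.80686976] 23.36618950635913
```

View pics/c6.png

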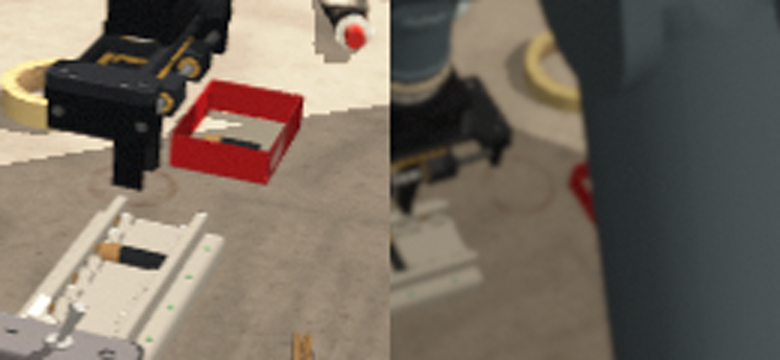

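The first charged cell lies in the carton, and the bat is still off. Next is the bay 2 cell.

Request:
{"method": "jog_arm", "body": {
  "steps": [
    [[0.27,0,0.2,3,0],[0.27,0,0,2.5,0],[0.27,0,0,1.2,0],[0.27,0,0,0.4,0],[0.27,0,0,0,0],[0,0,0,0,0],[0,0,0,0,0],[0,0,0,0,0]]
  ]
}}

```text
t: 10.85
tcp_pos: [534.8, -36.0, 50.5]
orientation: [0.001, 0.0, 1.0, 0.0]
ft_force: [-0.2, -0.1, 2.3]
opening: 13.1
grasp_force: 30.0
```

Request:
{"method": "jog_arm", "body": {
  "steps": [
    [[0,0,0,-1,0],[0,0,0,-4,0],[0,0,0,-4,0],[0,0,-5,0,0],[0,0,-5,0,0],[0,0.5,-5,0,0],[0,0,-5,0,0],[0,0,-5,0,0]]
  ]
}}

```text
t: 11.65
tcp_pos: [528.6, -287.3, 140.6]
orientation: [0.0, 0.0, 1.0, 0.0]
ft_force: [1.0, -0.5, 0.3]
opening: 13.2
grasp_force: 30.0
```

Request:
{"method": "jog_arm", "body": {
  "steps": [
    [[0,0,-3,0,0],[0,0,-2,0,0],[0,0,0,0,0],[0,0,0,0,0]]
  ]
}}

```text
t: 12.05
tcp_pos: [528.7, -334.9, 139.7]
orientation: [-0.0, 0.001, 1.0, 0.001]
ft_force: [0.8, 0.6, -0.7]
opening: 13.2
grasp_force: 30.0
```

```bash
cat >> h.py <<'E'
def carton():
    im=arm.get_image('side'); h=cv2.cvtColor(im,cv2.COLOR_BGR2HSV)
    m=cv2.inRange(h,(0,150,60),(6,255,255))|cv2.inRange(h,(174,150,60),(180,255,255))
    k=np.zeros_like(m);k[150:290,330:430]=m[150:290,330:430]
    N,l,st,c=cv2.connectedComponentsWithStats(k); i=1+np.argmax(st[1:,4]); p=np.argwhere(l==i)[:,::-1].astype(np.float32)
    print('carton box',st[i],'z16',plane('side',*cv2.convexHull(p)[:,0].mean(0),16).round()); return im
E
python3 - <<'E'
from h import *
print(arm.observe()['tcp_pos'],arm.observe()['opening']); carton()
E
```

```text
[ 528.72230178 -334.86873215  139.74402359] 13.170707719024456
carton box [367 197  44  34 789] z16 [ 528. -306.   16.]
```

Request:
{"method": "jog_arm", "body": {
  "steps": [
    [[0,0,0,3,0],[0,0,0,4,0],[0,0,0,3,0],[0,0,0,0.9,0],[0,0,0,0,0],[0.27,0,0,0,0],[0.27,0,0,0,0],[0.27,0,0,0,0]]
  ]
}}

```text
t: 12.9
tcp_pos: [529.7, -336.1, 32.1]
orientation: [0.001, 0.0, 1.0, -0.001]
ft_force: [0.0, -0.2, -0.3]
opening: 22.5
grasp_force: 0.0
```

Request:
{"method": "jog_arm", "body": {
  "steps": [
    [[0.27,0,0,-3,0],[0.27,0,0,-4,0],[0.27,0,0,-3,0],[0.27,0,5,0,0],[0.27,0,5,0,0],[0.27,0,5,0,0],[0.27,0,5,0,0],[0.27,0,5,0,0]]
  ]
}}

```text
t: 13.7
tcp_pos: [529.2, -83.8, 131.6]
orientation: [0.001, 0.001, 1.0, 0.0]
ft_force: [0.1, 0.1, 0.4]
opening: 23.4
grasp_force: 0.0
```

Request:
{"method": "jog_arm", "body": {
  "steps": [
    [[0.27,0,5,0,0],[0.27,0,5,0,0],[0.27,0,5,0,0],[0.27,0.5,5,0,0],[0.27,0.5,5,0,0],[0.27,0.5,5,0,0],[0.27,0,5,0,0],[0.27,0,0,0,0]]
  ]
}}

```text
t: 14.5
tcp_pos: [513.0, 273.4, 131.5]
orientation: [0.001, -0.006, 1.0, 0.003]
ft_force: [-0.7, 0.4, -0.8]
opening: 23.6
grasp_force: 0.0
```

```bash
python3 - <<'E'
from h import *
print(arm.observe()['tcp_pos'],arm.observe()['opening']); im=carton()
a=im[190:310,310:440];b=im[315:435,235:365]
cv2.imwrite('pics/c7.png',cv2.resize(np.hstack([a,b]),None,fx=3,fy=3,interpolation=cv2.INTER_CUBIC))
E
```

```text
[513.04298992 273.36218578 131.46341211] 23.639290085450536
carton box [367 197  44  34 792] z16 [ 525. -307.   16.]
```

View pics/c7.png

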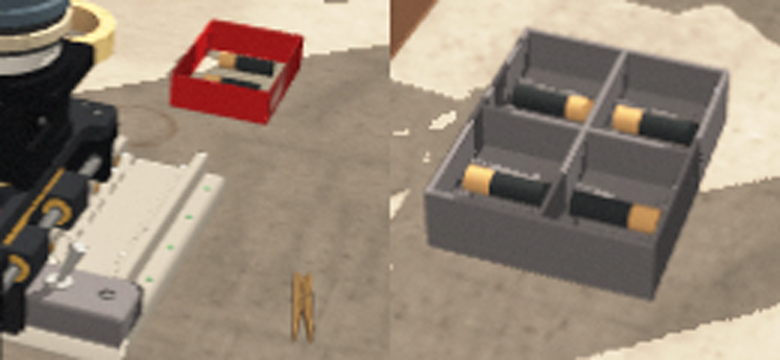

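Both charged cells lie in the carton. Now flat cell B (front-right compartment, plus end to the back).

Request:
{"method": "jog_arm", "body": {
  "steps": [
    [[0.3,2,0.9,0,-0.075],[0.3,1.9,0.7,0,0],[0.3,0,0,0,0],[0.3,0,0,2,0],[0.3,0,0,0,0],[0.3,0,0,0,0]]
  ]
}}

```text
t: 15.15
tcp_pos: [475.9, 277.0, 110.9]
orientation: [0.0, -0.036, 0.999, -0.0]
ft_force: [0.1, -0.1, 0.1]
opening: 26.6
grasp_force: 0.0
```

Request:
{"method": "jog_arm", "body": {
  "steps": [
    [[0.3,0,1.6,2,0],[0.3,0,0,2.5,0],[0.3,0,0,2,0],[0.3,0,0,0.7,0],[0.3,0,0,0.2,0],[0.3,0,0,0,0]]
  ]
}}

```text
t: 15.75
tcp_pos: [474.6, 294.2, 37.3]
orientation: [0.001, -0.037, 0.999, 0.0]
ft_force: [0.5, 0.3, 0.5]
opening: 25.9
grasp_force: 0.0
```

Request:
{"method": "jog_arm", "body": {
  "steps": [
    [[0,0,0,0,0],[0,0,0,0,0],[0,0,0,0,0],[0,0,0,-1,0],[0,0,0,-4,0],[0,0,0,-5,0],[0,0,0,0,0]]
  ]
}}

```text
t: 16.45
tcp_pos: [477.7, 297.2, 143.8]
orientation: [0.006, -0.037, 0.999, 0.004]
ft_force: [2.2, 0.0, -0.1]
opening: 12.9
grasp_force: 30.0
```

Request:
{"method": "jog_arm", "body": {
  "steps": [
    [[0,0,0,0,0.075],[0,-0.8,-4.9,0,0],[0,-0.8,-4.9,0,0],[0,-0.8,-4.9,0,0],[0,-0.8,-4.9,0,0],[0,-0.8,-4.9,0,0],[0,-0.8,-4.9,0,0],[0,-0.8,-4.9,0,0]]
  ]
}}

```text
t: 17.25
tcp_pos: [529.8, -50.1, 137.1]
orientation: [0.001, 0.0, 1.0, 0.0]
ft_force: [1.0, 0.7, -0.1]
opening: 13.3
grasp_force: 30.0
```

Request:
{"method": "jog_arm", "body": {
  "steps": [
    [[0,-0.2,-3,0,0],[0,0,0,1.5,0],[0,0,0,1.5,0],[0,0,0,0,0],[0,0,0,0,0],[0,0,0,0,0]]
  ]
}}

```text
t: 17.85
tcp_pos: [532.1, -78.4, 107.4]
orientation: [0.001, 0.0, 1.0, 0.0]
ft_force: [0.6, -0.3, 0.3]
opening: 12.7
grasp_force: 30.0
```

```bash
cat >> h.py <<'E'
def copper(dz=17):
    # copper centroid of held cell; cell axis z = tcp z - dz
    s=arm.observe(); p=s['tcp_pos']; z=p[2]-dz+3
    print('tcp',p.round(1),'q',s['orientation'].round(3),'op',round(s['opening'],1))
    for n in('side','top'):
        im=arm.get_image(n); u,v=proj(n,[p[0],p[1],z]).round().astype(int); r=35 if n=='side' else 22
        h=cv2.cvtColor(im[v-r:v+r,u-r:u+r],cv2.COLOR_BGR2HSV)
        m=cv2.inRange(h,(8,85,90),(19,200,255)); N,l,st,c=cv2.connectedComponentsWithStats(m)
        for i in range(1,N):
            if st[i,4]>7: q=c[i]+[u-r,v-r]; print(n,st[i,4],plane(n,*q,z)[:2].round(1))
        cv2.imwrite(f'pics/last_{n}.png',im)
E
python3 - <<'E'
from h import *
copper()
E
```

```text
tcp [532.1 -78.4 107.4] q [0.001 0.    1.    0.   ] op 12.7
side 25 [ 602.6 -255.9]
side 19 [ 549.1 -262.2]
side 57 [ 653.2 -191.1]
side 15 [ 544.9 -199.4]
side 35 [ 509.3 -163.2]
side 13 [ 511.4 -128.7]
side 33 [550.8 -70.1]
```

Request:
{"method": "jog_arm", "body": {
  "steps": [
    [[0,0,0,2.5,0],[0,0,0,2,0],[0,0,0,0.8,0],[0,0,0,0.3,0],[0,0,0,0,0],[0,0,0,0,0]]
  ]
}}

```text
t: 18.55
tcp_pos: [531.7, -79.1, 51.5]
orientation: [0.0, 0.001, 1.0, -0.0]
ft_force: [-2.6, -0.1, 5.0]
opening: 12.8
grasp_force: 30.0
```

```bash
python3 - <<'E'
from h import *
copper(); im=cv2.imread('pics/last_side.png')[205:285,310:410]
print(arm.observe()['ft_force'])
cv2.imwrite('pics/c8.png',cv2.resize(im,None,fx=6,fy=6,interpolation=cv2.INTER_CUBIC))
E
```

```text
tcp [531.7 -79.1  51.5] q [ 0.     0.001  1.    -0.   ] op 12.8
side 29 [ 597.1 -233.7]
side 18 [ 542.8 -245. ]
side 16 [ 540.  -183.9]
side 34 [552.7 -72.5]
[-1.49440113 -1.21177289  7.001752  ]
```

View pics/c8.png

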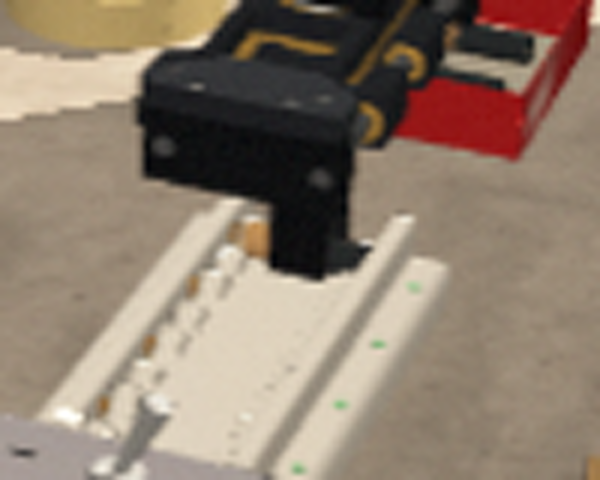

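The cell sits in bay 1 between the walls. Releasing it, then going for cell A (+x,-y), which needs a half turn.

Request:
{"method": "jog_arm", "body": {
  "steps": [
    [[0.27,0,0,0,0],[0.27,0,0,0,0],[0.27,0,0,0,0],[0.27,0,0,-4,0],[0.27,0,0,-4,0],[0.27,0,4,-1,0],[0.27,0,5,0,0],[0.27,0,5,0,0]]
  ]
}}

```text
t: 19.45
tcp_pos: [531.9, 62.5, 141.4]
orientation: [0.001, 0.001, 1.0, 0.0]
ft_force: [0.5, -0.1, -0.4]
opening: 23.6
grasp_force: 0.0
```

Request:
{"method": "jog_arm", "body": {
  "steps": [
    [[0.3,0,5,0,-0.075],[0.3,0,5,0,0],[0.3,0,5,0,0],[0.3,0,5,0,0],[0.3,-0.2,3.3,0,0],[0.3,0,0,2,0],[0.3,0,0,0,0],[0.3,0,0,0,0]]
  ]
}}

```text
t: 20.25
tcp_pos: [519.9, 292.8, 120.2]
orientation: [-0.001, -0.037, 0.999, -0.001]
ft_force: [0.1, -1.0, 0.3]
opening: 26.0
grasp_force: 0.0
```

```bash
cat >> h.py <<'E'
def seats():
    im=arm.get_image('side'); x0,y0,x1,y1=300,225,400,300; h=cv2.cvtColor(im[y0:y1,x0:x1],cv2.COLOR_BGR2HSV)
    m=cv2.inRange(h,(8,85,90),(19,200,255)); N,l,st,c=cv2.connectedComponentsWithStats(m)
    for i in range(1,N):
        if st[i,4]>12: print('seat',st[i,4],plane('side',*(c[i]+[x0,y0]),36)[:2].round(1))
    return im
E
python3 - <<'E'
from h import *
s=arm.observe();print(s['tcp_pos'],s['orientation'],s['joint_pos'][6])
seats();carton()
E
```

```text
[519.89689174 292.78407367 120.18687272] [-5.24957356e-04 -3.65799307e-02  9.99330377e-01 -6.55645949e-04] 1.2105126471199834
seat 47 [550.5 -75.1]
seat 95 [587.4  61.9]
seat 26 [567.8 137.8]
carton box [364 197  45  35 792] z16 [ 539. -313.   16.]
```

Request:
{"method": "jog_arm", "body": {
  "steps": [
    [[0.3,-1.9,0.2,2,0],[0.3,0,0,2.5,0],[0.3,0,0,2,0],[0.3,0,0,1.4,0],[0.3,0,0,0.4,0],[0.3,0,0,0,0],[0.3,0,0,0,0]]
  ]
}}

```text
t: 21.05
tcp_pos: [539.6, 297.5, 38.6]
orientation: [0.001, -0.037, 0.999, 0.001]
ft_force: [0.0, 0.5, 0.2]
opening: 26.2
grasp_force: 0.0
```

Request:
{"method": "jog_arm", "body": {
  "steps": [
    [[0,0,0,0,0],[0,0,0,0,0],[0,0,0,0,0],[0,0,0,-1,0],[0,0,0,-4,0],[0,0,0,-5,0],[0,0,0,0,0]]
  ]
}}

```text
t: 21.75
tcp_pos: [543.0, 299.6, 145.2]
orientation: [0.006, -0.037, 0.999, 0.004]
ft_force: [0.7, 0.3, -0.3]
opening: 12.9
grasp_force: 30.0
```

Request:
{"method": "jog_arm", "body": {
  "steps": [
    [[0,0,0,0,0.15],[0,0,0,0,0.15],[0,0,0,0,0.15],[0,0,0,0,0.15],[0,0,0,0,0.15],[0,0,0,0,0.15],[0,0,0,0,0.15],[0,0,0,0,0.15]]
  ]
}}

```text
t: 22.55
tcp_pos: [538.6, 297.8, 137.9]
orientation: [-0.0, 0.536, 0.844, 0.0]
ft_force: [-0.4, 0.1, -0.2]
opening: 13.2
grasp_force: 30.0
```

Request:
{"method": "jog_arm", "body": {
  "steps": [
    [[0,0,0,0,0.15],[0,0,0,0,0.15],[0,0,0,0,0.15],[0,0,0,0,0.15],[0,0,0,0,0.15],[0,0,0,0,0.15],[0,0,0,0,0.15],[0,0,0,0,0.15]]
  ]
}}

```text
t: 23.35
tcp_pos: [538.6, 298.0, 137.8]
orientation: [-0.001, 0.919, 0.394, 0.0]
ft_force: [0.4, -1.3, -0.5]
opening: 12.9
grasp_force: 30.0
```

Request:
{"method": "jog_arm", "body": {
  "steps": [
    [[0,0,0,0,0.15],[0,0,0,0,0.15],[0,0,0,0,0.15],[0,0,0,0,0.15],[0,0,0,0,0.15],[0,0,0,0,0.067],[0,0,0,0,0]]
  ]
}}

```text
t: 24.05
tcp_pos: [538.5, 297.9, 137.4]
orientation: [-0.0, 1.0, -0.0, -0.0]
ft_force: [-0.4, -0.8, -0.0]
opening: 12.8
grasp_force: 30.0
```

Request:
{"method": "jog_arm", "body": {
  "steps": [
    [[0,-0.4,4,0,0],[0,0,5,0,0],[0,0,5,0,0],[0,0,5,0,0],[0,0,5,0,0],[0,0,5,0,0],[0,0,4.1,1,0],[0,0,0,2,0]]
  ]
}}

```text
t: 24.85
tcp_pos: [535.1, -40.8, 109.8]
orientation: [0.001, 1.0, -0.005, 0.003]
ft_force: [0.8, 0.6, -0.4]
opening: 12.9
grasp_force: 30.0
```

Request:
{"method": "jog_arm", "body": {
  "steps": [
    [[0,0,0,0,0],[0,0,0,0,0],[0,0,0,0,0]]
  ]
}}

```text
t: 25.15
tcp_pos: [535.1, -32.5, 108.1]
orientation: [-0.0, 1.0, 0.001, 0.001]
ft_force: [-0.1, 0.6, -0.9]
opening: 12.9
grasp_force: 30.0
```

```bash
python3 - <<'E'
from h import *
copper()
E
```

```text
tcp [535.1 -32.5 108.1] q [-0.     1.     0.001  0.001] op 12.9
side 41 [ 660.5 -169.1]
side 16 [ 567.2 -198.5]
side 21 [ 551.2 -207.8]
side 17 [ 549.1 -148.9]
side 35 [ 508.9 -162.1]
side 13 [ 511.  -127.2]
side 39 [554.7 -23.2]
side 47 [519.   23.4]
```

Request:
{"method": "jog_arm", "body": {
  "steps": [
    [[0,-0.3,0.1,2.5,0],[0,0,0,2,0],[0,0,0,0.9,0],[0,0,0,0.3,0],[0,0,0,0,0],[0,0,0,0,0]]
  ]
}}

```text
t: 25.85
tcp_pos: [531.1, -34.2, 51.9]
orientation: [-0.001, 1.0, -0.0, -0.001]
ft_force: [-4.2, 1.6, 10.2]
opening: 13.1
grasp_force: 30.0
```

```bash
python3 - <<'E'
from h import *
copper();print(arm.observe()['ft_force'])
E
```

```text
tcp [531.1 -34.2  51.9] q [-0.001  1.    -0.    -0.001] op 13.1
side 24 [ 542.6 -192.4]
side 16 [ 540.1 -134.5]
side 41 [552.1 -27.1]
[-4.12117913  1.38630273 11.52723891]
```

Request:
{"method": "jog_arm", "body": {
  "steps": [
    [[0.27,0,0,0,0],[0.27,0,0,0,0],[0.27,0,0,0,0],[0.27,0,0,-4,0],[0.27,0,0,-5,0],[0.27,0,-4,0,0],[0.27,0,-5,0,0],[0.27,0,-5,0,0]]
  ]
}}

```text
t: 26.75
tcp_pos: [531.9, 106.8, 141.2]
orientation: [-0.0, 1.0, -0.001, 0.001]
ft_force: [0.5, -0.8, -0.5]
opening: 23.5
grasp_force: 0.0
```

Request:
{"method": "jog_arm", "body": {
  "steps": [
    [[0.3,0,-5,0,0],[0.3,0,-5,0,0],[0.3,0,-5,0,0],[0.3,0,-5,0,0],[0.3,0,-5,0,0],[0.3,0,-1.5,2,0],[0.3,0,0,0,-0.075],[0.3,0,0,0,0]]
  ]
}}

```text
t: 27.55
tcp_pos: [531.4, 371.1, 119.7]
orientation: [0.0, 0.999, 0.038, -0.0]
ft_force: [-0.5, -1.2, -0.4]
opening: 25.9
grasp_force: 0.0
```

```bash
python3 - <<'E'
from h import *
s=arm.observe();print(s['tcp_pos'],s['orientation'],s['joint_pos'][6])
seats();carton()
E
```

```text
[531.37865439 371.08495601 119.73947014] [ 4.78760914e-04  9.99283544e-01  3.78424845e-02 -3.40975350e-04] -1.5113416503586976
seat 47 [550.5 -75.1]
seat 50 [551.2 -29.7]
carton box [364 197  45  35 785] z16 [ 540. -312.   16.]
```

Request:
{"method": "jog_arm", "body": {
  "steps": [
    [[0.3,0,0,2.5,0],[0.3,0,0,2.5,0],[0.3,0,0,2,0],[0.3,0,0,0.9,0],[0.3,0,0,0.3,0],[0.3,0,0,0,0],[0.3,0,0,0,0]]
  ]
}}

```text
t: 28.35
tcp_pos: [532.7, 370.4, 39.6]
orientation: [-0.0, 0.999, 0.037, 0.001]
ft_force: [-0.2, -0.0, 0.0]
opening: 25.9
grasp_force: 0.0
```

Request:
{"method": "jog_arm", "body": {
  "steps": [
    [[0,0,0,0,0],[0,0,0,0,0],[0,0,0,0,0],[0,0,0,-1,0],[0,0,0,-4,0],[0,0,0,-5,0],[0,0,0,0,0.075],[0,0,0,0,0]]
  ]
}}

```text
t: 29.15
tcp_pos: [532.5, 370.7, 140.6]
orientation: [-0.001, 1.0, -0.001, 0.001]
ft_force: [-1.1, -0.3, -0.5]
opening: 12.9
grasp_force: 30.0
```

Request:
{"method": "jog_arm", "body": {
  "steps": [
    [[0,0,4,0,0],[0,0,5,0,0],[0,0,5,0,0],[0,0,5,0,0],[0,0,5,0,0],[0,0,5,0,0],[0,0,5,0,0],[0,0,2,0,0]]
  ]
}}

```text
t: 29.95
tcp_pos: [529.9, 5.0, 138.5]
orientation: [0.001, 1.0, -0.003, -0.001]
ft_force: [0.6, -0.4, 0.1]
opening: 13.1
grasp_force: 30.0
```

Request:
{"method": "jog_arm", "body": {
  "steps": [
    [[0,0,0,3,0],[0,0,0,0,0],[0,0,0,0,0],[0,0,0,0,0]]
  ]
}}

```text
t: 30.35
tcp_pos: [531.8, 10.9, 109.0]
orientation: [0.0, 1.0, 0.0, 0.0]
ft_force: [-0.7, -0.6, 0.2]
opening: 13.1
grasp_force: 30.0
```

```bash
python3 - <<'E'
from h import *
copper()
E
```

```text
tcp [531.8  10.9 109. ] q [0. 1. 0. 0.] op 13.1
side 40 [ 555.2 -152. ]
side 21 [ 511.5 -159.1]
side 22 [545.  -96.8]
side 12 [ 510.8 -125.1]
side 28 [549.3  21.7]
side 50 [519.3  65.9]
```

Request:
{"method": "jog_arm", "body": {
  "steps": [
    [[0,0.05,0,2.5,0],[0,0,0,2,0],[0,0,0,0.8,0],[0,0,0,0.2,0],[0,0,0,0,0],[0,0,0,0,0]]
  ]
}}

```text
t: 31.05
tcp_pos: [532.8, 10.4, 54.3]
orientation: [-0.0, 1.0, -0.0, 0.001]
ft_force: [2.4, -0.7, -0.8]
opening: 13.1
grasp_force: 30.0
```

```bash
python3 - <<'E'
from h import *
copper(20);print(arm.observe()['ft_force'])
E
```

```text
tcp [532.8  10.4  54.3] q [-0.     1.    -0.     0.001] op 13.1
side 18 [ 560.4 -129.3]
side 24 [ 545.6 -146.7]
side 18 [543.  -88.2]
side 29 [553.4  14.7]
[ 3.49529944 -0.07994365 -1.2460539 ]
```

Request:
{"method": "jog_arm", "body": {
  "steps": [
    [[0,0,0,0.2,0],[0,0,0,0,0],[0.27,0,0,0,0],[0.27,0,0,0,0],[0.27,0,0,0,0],[0.27,0,0,-4,0],[0.27,0,0,-5,0],[0.27,0,0,0,0]]
  ]
}}

```text
t: 31.95
tcp_pos: [535.0, 9.1, 146.2]
orientation: [-0.0, 1.0, -0.001, 0.004]
ft_force: [0.2, -0.4, -0.0]
opening: 23.3
grasp_force: 0.0
```

Request:
{"method": "jog_arm", "body": {
  "steps": [
    [[0.3,-0.8,-4.5,0,0],[0.3,-0.8,-4.5,0,0],[0.3,-0.8,-4.5,0,0],[0.3,-0.8,-4.5,0,0],[0.3,-0.8,-4.5,0,0],[0.3,-0.8,-4.5,0,0],[0.3,-0.8,-4.5,0,0],[0.3,-0.5,-4,0,0]]
  ]
}}

```text
t: 32.75
tcp_pos: [469.5, 367.6, 140.5]
orientation: [0.0, 1.0, 0.0, -0.001]
ft_force: [0.7, -0.2, -0.5]
opening: 26.1
grasp_force: 0.0
```

Request:
{"method": "jog_arm", "body": {
  "steps": [
    [[0.3,0,0,2,-0.075],[0.3,0,0,0,0],[0.3,0,0,0,0]]
  ]
}}

```text
t: 33.05
tcp_pos: [471.1, 363.9, 121.1]
orientation: [0.001, 0.999, 0.035, -0.001]
ft_force: [0.5, -1.0, 0.0]
opening: 26.3
grasp_force: 0.0
```

```bash
python3 - <<'E'
from h import *
s=arm.observe();print(s['tcp_pos'],s['orientation'],s['joint_pos'][6])
seats();carton()
E
```

```text
[471.1211102  363.8506021  121.13503071] [ 7.53076654e-04  9.99377159e-01  3.52743126e-02 -6.70603411e-04] -1.5326570766423078
seat 45 [550.7 -75.5]
seat 50 [551.2 -29.7]
seat 39 [522.  140.1]
carton box [364 197  45  35 790] z16 [ 538. -306.   16.]
```

```bash
python3 - <<'E'
from h import *
im=arm.get_image('side')[180:420,230:430]
cv2.imwrite('pics/c9.png',cv2.resize(im,None,fx=2.5,fy=2.5,interpolation=cv2.INTER_CUBIC))
E
```

```text
(no output)
```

View pics/c9.png

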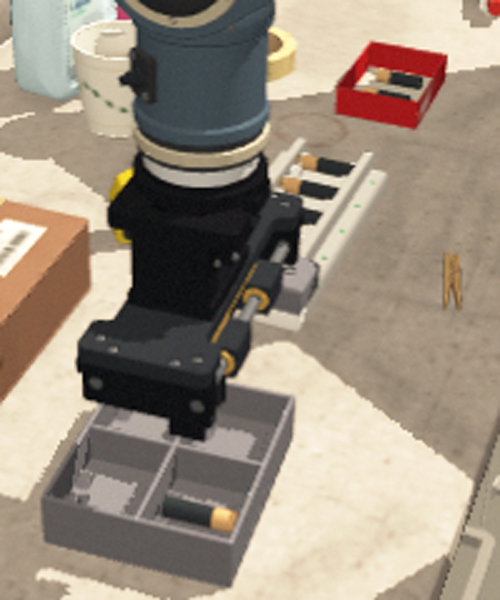

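The bay 3 cell is only hidden by the gripper; its dark end shows at (312,215). Picking cell D.

Request:
{"method": "jog_arm", "body": {
  "steps": [
    [[0.3,0,-0.1,2.5,0],[0.3,0,0,2.5,0],[0.3,0,0,2,0],[0.3,0,0,1.0,0],[0.3,0,0,0.3,0],[0.3,0,0,0,0],[0.3,0,0,0,0]]
  ]
}}

```text
t: 33.9
tcp_pos: [472.1, 366.5, 39.5]
orientation: [-0.0, 0.999, 0.037, 0.001]
ft_force: [0.5, 0.2, 0.4]
opening: 26.1
grasp_force: 0.0
```

Request:
{"method": "jog_arm", "body": {
  "steps": [
    [[0,0,0,0,0],[0,0,0,0,0],[0,0,0,0,0],[0,0,0,-1,0],[0,0,0,-4,0],[0,0,0,-5,0],[0,0,0,0,0]]
  ]
}}

```text
t: 34.6
tcp_pos: [475.3, 368.0, 145.2]
orientation: [-0.004, 0.999, 0.037, 0.005]
ft_force: [-0.2, 1.2, -0.0]
opening: 12.8
grasp_force: 30.0
```

Request:
{"method": "jog_arm", "body": {
  "steps": [
    [[0,0,0,0,-0.15],[0,0,0,0,-0.15],[0,0,0,0,-0.15],[0,0,0,0,-0.15],[0,0,0,0,-0.15],[0,0,0,0,-0.15],[0,0,0,0,-0.15],[0,0,0,0,-0.15]]
  ]
}}

```text
t: 35.4
tcp_pos: [471.0, 366.7, 138.7]
orientation: [-0.0, 0.802, 0.597, 0.0]
ft_force: [-0.2, 0.7, 0.2]
opening: 13.2
grasp_force: 30.0
```

Request:
{"method": "jog_arm", "body": {
  "steps": [
    [[0,0,0,0,-0.15],[0,0,0,0,-0.15],[0,0,0,0,-0.15],[0,0,0,0,-0.15],[0,0,0,0,-0.15],[0,0,0,0,-0.15],[0,0,0,0,-0.15],[0,0,0,0,-0.15]]
  ]
}}

```text
t: 36.2
tcp_pos: [471.1, 366.6, 138.7]
orientation: [-0.0, 0.325, 0.946, 0.0]
ft_force: [0.7, 0.3, -0.0]
opening: 13.0
grasp_force: 30.0
```

Request:
{"method": "jog_arm", "body": {
  "steps": [
    [[0,0,0,0,-0.15],[0,0,0,0,-0.15],[0,0,0,0,-0.15],[0,0,0,0,-0.15],[0,0,0,0,-0.067],[0,0,0,0,0]]
  ]
}}

```text
t: 36.8
tcp_pos: [471.3, 366.4, 138.7]
orientation: [-0.0, 0.001, 1.0, 0.0]
ft_force: [-0.9, 0.4, -1.1]
opening: 13.4
grasp_force: 30.0
```

Request:
{"method": "jog_arm", "body": {
  "steps": [
    [[0,-0.8,-4.4,0,0],[0,-0.9,-4.5,0,0],[0,-0.9,-4.5,0,0],[0,-0.9,-4.5,0,0],[0,-0.9,-4.5,0,0],[0,-0.9,-4.5,0,0],[0,-0.8,-4.1,0,0],[0,0,0,0,0]]
  ]
}}

```text
t: 37.6
tcp_pos: [533.0, 48.9, 139.1]
orientation: [0.001, 0.007, 1.0, -0.001]
ft_force: [-0.6, -0.1, -0.9]
opening: 12.8
grasp_force: 30.0
```

Request:
{"method": "jog_arm", "body": {
  "steps": [
    [[0,0,0,3,0],[0,0,0,0,0],[0,0,0,0,0],[0,0,0,0,0]]
  ]
}}

```text
t: 38.0
tcp_pos: [532.6, 57.1, 109.4]
orientation: [0.001, 0.0, 1.0, 0.0]
ft_force: [-0.7, 0.7, 0.0]
opening: 12.8
grasp_force: 30.0
```

```bash
python3 - <<'E'
from h import *
copper(20)
E
```

```text
tcp [532.6  57.1 109.4] q [0.001 0.    1.    0.   ] op 12.8
side 18 [566.2 -89.6]
side 13 [ 544.5 -103. ]
side 20 [547.5 -48.7]
side 42 [518.8  20.6]
side 46 [554.1  61.4]
side 50 [519.5 101.3]
top 24 [513.8  27.7]
```

Request:
{"method": "jog_arm", "body": {
  "steps": [
    [[0,0.2,-0.1,2.5,0],[0,0,0,2,0],[0,0,0,0.8,0],[0,0,0,0.3,0],[0,0,0,0,0],[0,0,0,0,0]]
  ]
}}

```text
t: 38.7
tcp_pos: [530.9, 55.4, 53.4]
orientation: [0.001, 0.0, 1.0, 0.0]
ft_force: [-0.2, 0.5, -0.2]
opening: 12.8
grasp_force: 30.0
```

```bash
python3 - <<'E'
from h import *
copper(20);print(arm.observe()['ft_force'])
E
```

```text
tcp [530.9  55.4  53.4] q [0.001 0.    1.    0.   ] op 12.8
side 11 [609.6 -69. ]
side 11 [583.4 -85.9]
side 20 [557.9 -76.6]
side 22 [543.7 -94.8]
side 22 [541.8 -37.1]
side 38 [555.   59.1]
top 8 [569.   43.4]
[ 0.52604746 -0.74278389  0.23217228]
```

Request:
{"method": "jog_arm", "body": {
  "steps": [
    [[0,0,0,0.2,0],[0,0,0,0,0],[0.27,0,0,0,0],[0.27,0,0,0,0],[0.27,0,0,0,0],[0.27,0,0,-4,0],[0.27,0,0,-5,0],[0,0,0,-3,0]]
  ]
}}

```text
t: 39.6
tcp_pos: [531.1, 55.1, 173.2]
orientation: [0.001, 0.001, 1.0, 0.0]
ft_force: [0.4, 1.1, 0.5]
opening: 20.4
grasp_force: 0.0
```

Request:
{"method": "jog_arm", "body": {
  "steps": [
    [[0,0.5,-4,0,0],[0,0.5,-4.5,0,0],[0,0.5,-4.5,0,0],[0,0.5,-4.5,0,0],[0,0.5,-4.5,0,0],[0,0.5,-4.5,0,0],[0,0,-4.5,0,0],[0,0,0,0,0]]
  ]
}}

```text
t: 40.4
tcp_pos: [497.9, -262.4, 170.9]
orientation: [0.0, 0.006, 1.0, -0.003]
ft_force: [-0.3, -0.3, 0.4]
opening: 0.5
grasp_force: 0.0
```

```bash
python3 - <<'E'
from h import *
print(arm.observe()['tcp_pos'])
im=seats();carton(); a=im[190:310,295:425]; b=arm.get_image('top')[225:305,290:377]
cv2.imwrite('pics/c10.png',np.hstack([cv2.resize(a,(520,480),interpolation=cv2.INTER_CUBIC),cv2.resize(b,(280,480*280//520),interpolation=cv2.INTER_CUBIC) if 0 else cv2.copyMakeBorder(cv2.resize(b,(280,258)),0,222,0,0,0)]))
E
```

```text
[ 497.93890662 -262.44236432  170.89158078]
seat 46 [550.7 -75.3]
seat 51 [551.2 -30. ]
seat 49 [549.8  14.1]
seat 36 [555.   58.6]
carton box [364 197  45  35 794] z16 [ 539. -313.   16.]
```

View pics/c10.png

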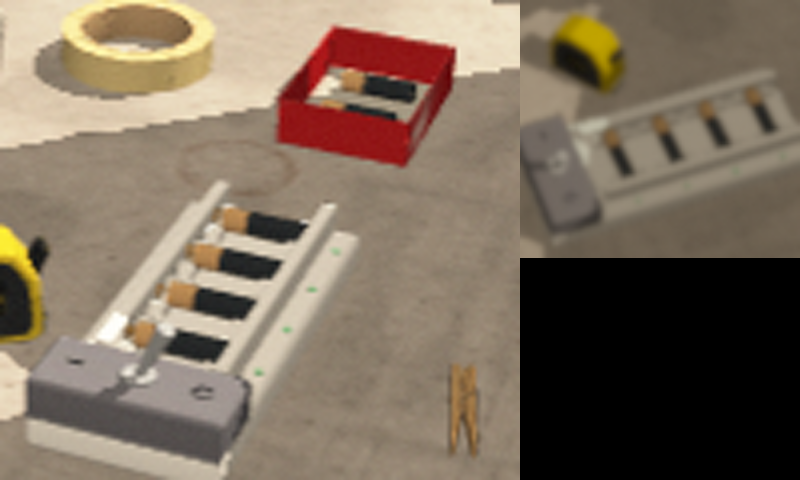

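All four cells are seated plus to the back, in line in both views, and the carton holds both charged cells with the bat off. Flipping the switch on from the front.

Request:
{"method": "jog_arm", "body": {
  "steps": [
    [[0,0.2,4,0,0],[0,0.2,4.7,0,0],[0,0.2,4.7,0,0],[0,0.2,4.7,0,0],[0,0.2,4.7,0,0],[0,0.2,4.7,0,0],[0,0.2,4.7,0,0],[0,0,4.5,0,0]]
  ]
}}

```text
t: 41.35
tcp_pos: [484.4, 116.6, 170.5]
orientation: [-0.0, -0.002, 1.0, 0.001]
ft_force: [0.6, 0.5, 0.2]
opening: 0.6
grasp_force: 0.0
```

Request:
{"method": "jog_arm", "body": {
  "steps": [
    [[0,0,0,0,0],[0,0,0,0,0],[0,0,0,0,0]]
  ]
}}

```text
t: 41.65
tcp_pos: [485.5, 112.0, 170.4]
orientation: [-0.0, 0.0, 1.0, -0.0]
ft_force: [-0.6, -0.2, -0.1]
opening: 0.5
grasp_force: 0.0
```

Request:
{"method": "jog_arm", "body": {
  "steps": [
    [[0,0,0,4,0],[0,0,0,3.5,0],[0,0,0,1.4,0],[0,0,0,0,0],[0,0,0,0,0]]
  ]
}}

```text
t: 42.15
tcp_pos: [486.5, 111.2, 81.9]
orientation: [0.0, 0.001, 1.0, -0.0]
ft_force: [0.3, 0.2, 0.0]
opening: 0.3
grasp_force: 0.0
```

Request:
{"method": "jog_arm", "body": {
  "steps": [
    [[0,-1.5,0,0,0],[0,-1,0,0,0],[0,-0.7,0,0,0],[0,-0.6,0,0,0],[0,-0.5,0,0,0],[0,0,0,0,0],[0,0,0,0,0]]
  ]
}}

```text
t: 42.85
tcp_pos: [528.0, 112.3, 81.4]
orientation: [-0.001, 0.0, 1.0, 0.0]
ft_force: [-4.2, 0.4, 4.7]
opening: 0.6
grasp_force: 2.9
```

Request:
{"method": "jog_arm", "body": {
  "steps": [
    [[0,2.5,0,0,0],[0,1,0,-3,0],[0,0,0,-5,0],[0,0,0,-5,0],[0,0,0,-3,0],[0,0,0,0,0]]
  ]
}}

```text
t: 43.45
tcp_pos: [497.7, 113.0, 246.5]
orientation: [0.006, 0.0, 1.0, 0.002]
ft_force: [-0.2, -0.8, 0.3]
opening: 0.5
grasp_force: 0.0
```

Request:
{"method": "jog_arm", "body": {
  "steps": [
    [[0,0,-4,0,0],[0,0,-4.5,0,0],[0,0,-4.5,0,0],[0,0,-4.5,0,0],[0,0,-4.5,0,0],[0,0,-4.5,0,0],[0,0,0,0,0],[0,0,0,0,0]]
  ]
}}

```text
t: 44.25
tcp_pos: [493.6, -153.6, 240.7]
orientation: [-0.0, 0.002, 1.0, -0.0]
ft_force: [0.1, 0.6, 0.3]
opening: 0.7
grasp_force: 0.0
```

```bash
python3 - <<'E'
from h import *
print(arm.observe()['tcp_pos'])
im=seats();carton(); a=im[190:310,265:425]
cv2.imwrite('pics/c11.png',cv2.resize(a,None,fx=4,fy=4,interpolation=cv2.INTER_CUBIC))
E
```

```text
[ 493.64087008 -153.64781409  240.68228169]
seat 47 [550.7 -75.6]
seat 51 [551.2 -30. ]
seat 50 [549.9  13.8]
seat 48 [550.6  59.4]
carton box [364 197  45  35 791] z16 [ 537. -318.   16.]
```

View pics/c11.png

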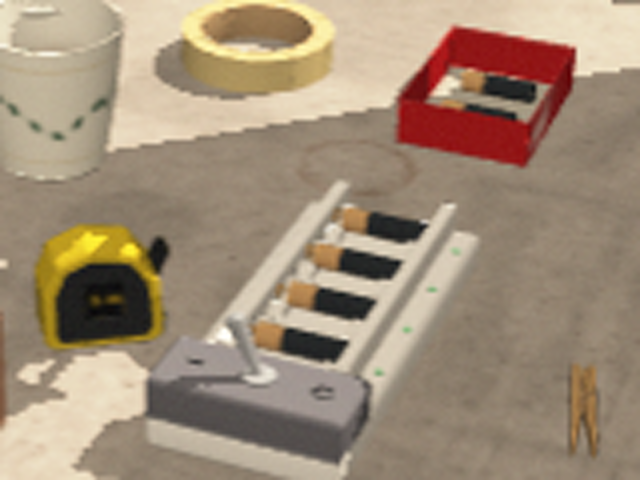

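The bat leans to the back (base (262,375), tip (235,322)). All four cells are seated at copper x of about 550.5, and the carton, mug and tape are fine. Handing in.

```bash
python3 -c "
from rig import arm
print(arm.sign_off())"
```

```text
the job is handed in; nothing more can be done
None
```

The changeover is done and handed in at about 44 s: switch off, both charged cells into the carton, all four flat cells into the bays with plus to the back, and switch on again. The last picture confirms this end state, with the mug and tape measure where they were; the hand-in call returned no verdict.

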